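Shut the vacuum packer and run it with its push-on knob

TASK

Close the lid of the bench vacuum packer over the packet that already lies in its chamber. Then pick up the loose pointer knob, turn it so that the flat in its bore matches the flat of the bare D-shaped shaft on the packer's panel, push it fully home on the shaft and go on pushing until the sprung shaft is right down, which runs the pump. Finish like that, with the gripper still on the knob and holding it pressed down, the lid shut and every other thing on the table left where it stood.

Things in the scene. Friction and masses are not known exactly. Their poses are not given: they have to be found in the camera images.
- packer: Vacuum packer: fixed white housing 200 mm deep (x), 300 wide (y). Origin: centre of its underside on the table; x points to its hinged back, y left, z up. Left part: open chamber (centre y +50 mm). Right part: aluminium control panel, top 77 mm above the table, with the bare shaft at x -40, y -98 mm and a flat round gauge (56 mm across, 12 high) at x +48, y -98 mm.
- lid (a joint): Lid angle: 0 shut, grows as it opens, starts 0.65 to 1.05 rad. Frame with a clear pane level with it: 190 mm wide, 14 thick, 185 from hinge line to free edge. Hinge line: parallel to the packer's y, at x +92 mm, 84 mm above the table, in the mid-plane of the lid. Friction (0.45 N m) keeps the lid where it is left; pressing its outer face down with some 3 to 10 N shuts it.
- lid_edge (a point): Middle of the lid's free edge, on its outer face. Its frame turns with the lid: x points from the free edge to the hinge line, z out of the outer face, y left. A grip lip 110 mm wide and 8 mm thick stands out 20 mm beyond this edge. With the lid shut this point is 91 mm above the table and the outer face is level.
- shaft_tip (a point): Middle of the top end of the upright steel D-shaft, 24 mm above the panel, 101 mm above the table. Shaft: 16 mm across, round but for one deep flat 2 mm from the axis, on the side that looks roughly to the robot. This frame's z is up; its x points square away from the flat (the flat is on the -x side). The top 1.5 mm is bevelled by 1 mm all round.
- dial (a joint): Turn of the D-shaft about the vertical (counter-clockwise from above is positive): 0 when its flat faces squarely to the packer's front (-x); starts -0.6 to 0.6 rad. It turns stiffly (0.03 N m), so it stays as found unless forced.
- run_shaft (a joint): How far the D-shaft is pressed down: 0 up, 0.006 m right down on its stop. A spring pushes it up, with 3 N at first and 7 N right down, and lifts it again when let go.
- knob: Loose black pointer knob, upright on the table right of the packer, 42 mm high. Origin: centre of its underside. Skirt: 52 mm across at the bottom, with a flat shoulder 43 mm across 20 mm up. On it, from 20 to 42 mm up, a grip wing along the knob's x: 16 mm thick (y) from x -19 to +11 mm, then tapering to a narrow nose at x +25 mm with a white line on top.
- knob_seat (a point): Point on the knob's axis at the closed upper end of its bore, 16 mm above its underside; meets shaft_tip when the knob is home. The bore, open below, is 18 mm across and D-shaped: its flat, 3 mm from the axis, is on the side opposite the nose (-x), so the nose must point straight away from the shaft's flat. Home on the unpressed shaft the underside is 8 mm above the panel.
- packet: white sealed packet, 111 x 145 x 16 mm, lying in the packer's chamber on its floor, 47 mm above the table; it stays there. Origin: centre of its underside.
- tally: hand tally counter, 33 x 48 x 52 mm, standing on the table; bystander. Origin: centre of its underside.
- bottle_a: white tablet bottle, 40 mm across, 88 mm high, on the right; bystander. Origin: centre of its underside.
- bottle_b: another such bottle, behind the knob near the table's back edge; bystander. Origin: centre of its underside.
- marker: marker pen lying on the table between the knob and the robot, 128 mm long, 15 mm thick; bystander. Origin: centre of its underside.
- kit: small white carton lying flat, 112 x 78 x 24 mm, left of the robot; bystander. Origin: centre of its underside.
Things that resemble listed ones, but are neither listed nor needed, are in the scene too. Of the things like the knob, leave any that is brown or pink; of the rest the smaller one is meant.

How it is judged:
By the outcome, as a careful person would: the job done as asked, in the order asked, and still so for the second after the job is handed in, while the arm keeps its last pose, push and grip.
It also fails if it takes over 58 s, if anything falls off the work surface, if the arm or the gripper's body presses on something with over 40 N, if the wrist force passes 120 N, or if a joint passes its speed limit or range.

ROBOT

A 6-joint arm with a two-finger parallel gripper is mounted at the origin on the work surface; the furniture and walls round the work are solid. World frame = base frame: x ahead of the robot, y to its left, z up, the work surface at z = 0. Lengths are in m, angles in rad, forces in N, time in s.
With the tool pointing down it reaches from about 0.225 to 0.875 m from the base axis. Payload 3.4 kg.
Tool frame: the origin (TCP) lies at the very end of the fingers, on their centre line; the grasp point (between the pads) lies 19 mm behind it; z points along the fingers, y is the line along which they close (so a half turn about z gives the same grasp; the last joint's range is limited). The gripper opens to 85 mm and grips with 20 to 120 N. Pads are 22 mm wide; open, the fingers measure 114 mm over their backs; the gripper's body (76 mm by 85 mm) begins 54 mm behind the grasp point. The pads swing forward as they close: fully open they stand 13 mm farther back than shut.
Start: joints at [1.171, 0.276, 1.505, -0, 1.361, -0.121], TCP at [0.158, 0.553, 0.231] pointing down, gripper open.
Joint ranges: [-2.89, 2.89], [-0.75, 2.08], [0.22, 2.7], [-1.18, 4.32], [0.11, 2.71], [-2.7, 2.7]. Speed limits (rad/s): [2.57, 2.57, 3.14, 3.14, 3.14, 3.14].

INTERFACE

Orientations are given as a rotation vector (axis times angle).
In Python, from station import ctrl gives the robot as it stands.
- The arm moves only by the tool drive_tool, never from a script. Its argument "moves" is a list of rows, each a list of 5 numbers: the closure in counts, from 0 (fully open) to 255 (shut), then the shift along the world's x, y, z normalised to -1 to 1, where 1 is 0.75 m, then the turn about the world's z normalised to -1 to 1, where 1 is pi/2 rad. In form: [[hand, dx, dy, dz, yaw], ...]. A call has 1 to 10 rows; each row is the pose to reach, as a shift and turn from the pose commanded when the call began; what a row does not reach only later rows make up. A row lasts 1/8 s, in which the tool goes at most 62.5 mm and 10.7 degrees, less where a joint would pass 70% of its speed; a pose out of reach is approached as far as the arm can. A call with a number of a shift or a turn outside -1 to 1 is refused whole. A call with a gripper value outside its range is refused whole. The fingers move at their own pace and stop on an object; "newtons" is the grip in N (left out, the last holds). Time passes only in rows, so rows that repeat a pose let the fingers close. It gives the time, the measured TCP pose, the force, the opening and the grip force at its end, in the units of the state.
- ctrl.read_state(): the state, without advancing time (a new reading comes with each control period).
- ctrl.camera(name): name is "scene" or "top" or "wrist"; returns the picture (420x560x3 uint8, blue, green, red); there is no depth.
- ctrl.calibration(name): a dict with "K" (3x3 intrinsics, pixels), "view" (4x4, takes a point from world to camera coordinates). Camera axes: x right, y up, looking along -z (the intrinsics and any distortion apply to the point x, -y, -z); pixel columns grow to the right and rows downward; lengths in m; the calibration is good to about 2 mm. A picture is of the moment at which its call begins: read the wrist's pose just before it. calibration takes no time and is no camera call; for the wrist camera it gives the pose at the moment of the call.
- ctrl.hand_in(): hands the job in; it is judged then, once.
Trained networks look in the newest picture that a camera, given by its name, has taken for a name from the list of things; names that differ only in an ending like _2 or _b are one class to them, and where a whole thing is asked for, a point or a joint stands for the part that bears it (a point fixed in the world has none). Each returns a list of dicts, best first, with "confidence" (0 to 1); they miss things now and then, are a little off and sometimes report something else, mostly with a low value. They report only what shows in the picture. A call takes as long as a camera call. They do not tell look-alikes from the thing itself.
- ctrl.look_for(thing, camera): "centre" ([column, row] in pixels, amid what is visible of it).
- ctrl.spot_point(thing, camera): "centre" ([column, row] in pixels: a listed point, or the origin of a listed thing).
The state is a dict: "time": time; "joint_pos": joint angles; "qd": joint speeds; "tau": joint torques, N m; "ee_pos": TCP position; "tool_rot": TCP orientation; "wrist_force": force on the tool from outside, world axes, zero at the start; "moment": the same for the moment, N m; "width": opening from 0.0 (shut) to 1.0 (fully open); "finger_force": force on a finger pad.
Only numpy, scipy, OpenCV 4.12 (cv2) and the standard library are available. Lean on these libraries where they do the work, as an engineer would, in place of code of your own. Each camera call takes 0.05 s, during which the arm holds its last target. There are 200 camera calls.

## Working session

There is one attempt and no reset: what is moved stays moved. The work goes in short steps, Python scripts to look and compute and a tool call to move; the robot and the scene stay as the last step left them, time stands still between calls to the robot, and variables do not carry over. Pictures are saved under pics/ and viewed, at most 10 in all, crops included, and the job is handed in when it is done.

Besides the shell and the picture viewer there is one more tool, called after "Request:" by a JSON object that holds its "name" and its "arguments", one argument or row to a line. drive_tool: Moves the arm, as the interface text tells. Scaled input: -1 to 1 covers 0.75 m each way for a shift and pi/2 rad each way for a turn. Its arguments: {"type":"object","properties":{"moves":{"type":"array"},"newtons":{"type":"number"}},"required":["moves"]}

```bash
mkdir -p pics
cat > h.py <<'E'
import numpy as np,cv2
from station import ctrl
def cal(n):
    c=ctrl.calibration(n); return np.array(c["K"]),np.array(c["view"]),c
def ray(n,px):
    K,V,c=cal(n)
    d=np.array([(px[0]-K[0,2])/K[0,0],-(px[1]-K[1,2])/K[1,1],-1.])
    R=V[:3,:3]; return -R.T@V[:3,3], R.T@d
def atz(n,px,z):
    o,d=ray(n,px); return o+d*(z-o[2])/d[2]
def proj(n,p):
    K,V,c=cal(n); q=V[:3,:3]@np.array(p)+V[:3,3]
    return K[0,0]*q[0]/-q[2]+K[0,2], K[1,1]*q[1]/q[2]+K[1,2]
E
python3 - <<'E'
from h import *
np.set_printoptions(precision=4,suppress=True)
ims={n:ctrl.camera(n) for n in("scene","top")}
for n in ims: cv2.imwrite(f"pics/{n}0.png",ims[n])
print(ctrl.calibration("top"),ctrl.calibration("scene"))
for n in ims:
  for t in["packer","knob","shaft_tip","lid_edge","bottle_a","tally","marker","kit","packet","knob_seat"]:
    print(n,t,[(np.round(d["centre"],1).tolist(),round(d["confidence"],2)) for d in ctrl.spot_point(t,n)])
print(ctrl.read_state())
E
```

```text
{'K': array([[426.9509,   0.    , 282.7362],
       [  0.    , 426.9509, 204.8142],
       [  0.    ,   0.    ,   1.    ]]), 'view': array([[ 0.08  , -0.9968,  0.003 , -0.1035],
       [ 0.9732,  0.0787,  0.2159, -0.4686],
       [-0.2155, -0.0144,  0.9764, -1.365 ],
       [ 0.    ,  0.    ,  0.    ,  1.    ]])} {'K': array([[521.1576,   0.    , 280.7027],
       [  0.    , 521.1576, 209.2597],
       [  0.    ,   0.    ,   1.    ]]), 'view': array([[-0.9975,  0.0706,  0.006 ,  0.4797],
       [-0.0536, -0.8071,  0.588 , -0.1041],
       [ 0.0464,  0.5862,  0.8089, -1.5422],
       [ 0.    ,  0.    ,  0.    ,  1.    ]])}
scene packer [([282.9, 281.7], 0.72)]
scene knob [([275.0, 206.3], 0.66), ([268.3, 156.4], 0.56)]
scene shaft_tip []
scene lid_edge [([300.0, 259.6], 0.78)]
scene bottle_a [([226.5, 182.1], 0.82), ([285.2, 132.1], 0.81), ([284.6, 282.4], 0.37)]
scene tally [([314.7, 202.0], 0.62)]
scene marker [([269.4, 179.7], 0.66)]
scene kit [([298.2, 257.4], 0.61), ([227.8, 179.8], 0.56), ([283.3, 280.4], 0.16)]
scene packet [([281.6, 292.5], 0.95)]
scene knob_seat [([248.7, 212
[... 430 characters left out ...]
r [([359.5, 250.1], 0.44)]
top kit [([161.5, 244.7], 0.56)]
top packet [([218.1, 193.8], 0.86)]
top knob_seat [([377.3, 216.5], 0.77), ([311.5, 209.5], 0.71), ([341.9, 205.4], 0.61), ([300.5, 181.7], 0.51), ([358.1, 252.7], 0.26)]
{'time': 1.1, 'joint_pos': array([ 1.171 ,  0.2759,  1.5049, -0.    ,  1.3607, -0.121 ]), 'qd': array([-0.0004,  0.001 ,  0.0012,  0.0005, -0.0025,  0.0016]), 'tau': array([  0.0009, -41.6668, -24.6099,  -0.0001,   0.    ,  -0.    ]), 'ee_pos': array([0.1583, 0.5528, 0.2313]), 'tool_rot': array([0.4365, 3.111 , 0.0002]), 'wrist_force': array([ 0.079 ,  0.0625, -0.2889]), 'moment': array([-0.0704,  0.0095,  0.0197]), 'finger_force': 0.0, 'width': 0.9999752423063208}
```

Run:
```python
import cv2
a=cv2.imread("pics/top0.png");cv2.imwrite("pics/top0c.png",cv2.resize(a[130:300,160:430],None,fx=2.96,fy=2.96,interpolation=cv2.INTER_CUBIC))
a=cv2.imread("pics/scene0.png");cv2.imwrite("pics/scene0c.png",cv2.resize(a[110:310,180:440],None,fx=3,fy=3,interpolation=cv2.INTER_CUBIC))
```

```text
(no output)
```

View pics/top0c.png

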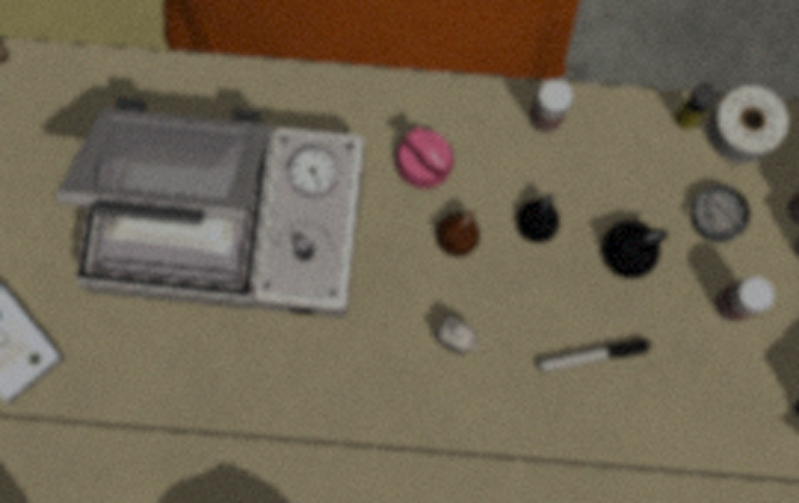

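View pics/scene0c.png

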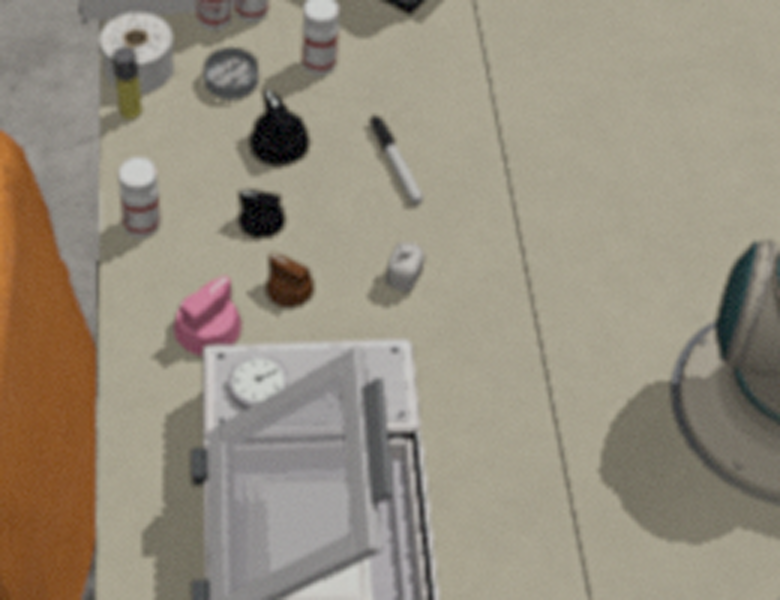

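Run:
```python
from h import *
np.set_printoptions(precision=4,suppress=True)
f=lambda x,y:(160+(x+.5)/2.96-.5,130+(y+.5)/2.96-.5)
BR=atz("top",f(363,134),.077);FR=atz("top",f(346,308),.077);FL=atz("top",f(82,284),.077)
print(BR,FR,FL,np.linalg.norm(BR-FR),np.linalg.norm(FR-FL))
print("yaw",np.arctan2(*(BR-FR)[1::-1]), np.arctan2(*(FL-FR)[1::-1])-np.pi/2)
print("packer",atz("top",(235.1,207.9),0),atz("scene",(282.9,281.7),0))
print("gauge",atz("top",f(312,171),.089),"shaft",atz("top",f(303,240),.1))
print("knob",atz("top",(342.2,206),0),atz("scene",(268.3,156.4),0),atz("scene",(275,206.3),0),atz("scene",(268.3,180.2),0.02))
print("knob seat",atz("top",(341.9,205.4),.016),"pos crop",atz("top",f(538,218),.03),atz("scene",(180+262/3,110+215/3),.02))
for n,p,z in[("bottle",(346,169.4),0),("bottlea",(406.5,230.8),0),("tally",(310.1,243.2),0),("brown",(314.3,207),0)]:print(n,atz("top",p,z))
o1,d1=ray("top",(209.8,198.1));o2,d2=ray("scene",(300,259.6))
s=np.linalg.lstsq(np.stack([d1,-d2],1),o2-o1,rcond=None)[0];print("edge",o1+s[0]*d1,o2+s[1]*d2)
```

```text
[ 0.5705 -0.0564  0.077 ] [ 0.3735 -0.0538  0.077 ] [0.3767 0.2346 0.077 ] 0.1970251848644906 0.2883619295567212
yaw -0.013374768703588487 -0.010958882313672369
packer [0.4627 0.0974 0.    ] [0.4812 0.0915 0.    ]
gauge [ 0.5202 -0.0041  0.089 ] shaft [ 0.44  -0.002  0.1  ]
knob [ 0.4991 -0.269   0.    ] [ 0.4955 -0.3809  0.    ] [ 0.4865 -0.1727  0.    ] [ 0.502  -0.2622  0.02  ]
knob seat [ 0.4974 -0.2658  0.016 ] pos crop [ 0.5012 -0.2621  0.03  ] [ 0.5054 -0.2565  0.02  ]
bottle [ 0.6314 -0.2757  0.    ]
bottlea [ 0.4305 -0.4912  0.    ]
tally [ 0.362  -0.1674  0.    ]
brown [ 0.4878 -0.1736  0.    ]
edge [0.4431 0.1477 0.2109] [0.4456 0.1467 0.2113]
```

Request:
{"name": "drive_tool", "arguments": {
  "moves": [
    [255,0.41,-0.545,0.09,0],
    [255,0.41,-0.545,0.09,0],
    [255,0.41,-0.545,0.09,0],
    [255,0.41,-0.545,0.09,0],
    [255,0.41,-0.545,0.09,0],
    [255,0.41,-0.545,0.09,0],
    [255,0.41,-0.545,0.09,0],
    [255,0.41,-0.545,0.09,0],
    [255,0.41,-0.545,0.09,0],
    [255,0.41,-0.545,0.09,0]
  ],
  "newtons": 40
}}

```text
time: 2.35
ee_pos: [0.466, 0.1437, 0.2987]
tool_rot: [-0.44, -3.11, -0.001]
wrist_force: [-0.3, 0.2, 0.3]
width: -0.001
finger_force: 0.0
```

Request:
{"name": "drive_tool", "arguments": {
  "moves": [
    [255,0.009,0,-0.08,0],
    [255,0.009,0,-0.116,0],
    [255,-0.005,0,-0.13,0],
    [255,-0.021,0,-0.147,0],
    [255,-0.034,0,-0.163,0],
    [255,-0.047,0,-0.18,0],
    [255,-0.064,0,-0.217,0],
    [255,-0.072,0,-0.247,0],
    [255,-0.075,0,-0.265,0],
    [255,-0.075,0,-0.271,0]
  ]
}}

```text
time: 3.6
ee_pos: [0.408, 0.1444, 0.0953]
tool_rot: [-0.435, -3.11, 0.0]
wrist_force: [-1.3, -0.9, 0.8]
width: -0.005
finger_force: 0.4
```

Request:
{"name": "drive_tool", "arguments": {
  "moves": [
    [255,0,0,-0.003,0],
    [255,0,0,-0.006,0]
  ]
}}

```text
time: 3.85
ee_pos: [0.4098, 0.1443, 0.0915]
tool_rot: [0.436, 3.11, 0.001]
wrist_force: [-0.8, 0.7, 1.3]
width: -0.003
finger_force: 0.4
```

Request:
{"name": "drive_tool", "arguments": {
  "moves": [
    [255,0,0,-0.002,0],
    [255,0,0,-0.004,0],
    [255,0,0,-0.004,0]
  ]
}}

```text
time: 4.22
ee_pos: [0.4099, 0.1443, 0.0908]
tool_rot: [0.436, 3.11, 0.001]
wrist_force: [-6.8, -0.7, 22.9]
width: 0.002
finger_force: 11.3
```

Run:
```python
from h import *
s=ctrl.read_state();print(s["ee_pos"],s["wrist_force"])
a=ctrl.camera("scene");cv2.imwrite("pics/s1.png",cv2.resize(a[160:340,180:420],None,fx=3,fy=3,interpolation=cv2.INTER_CUBIC))
```

```text
[0.4098615  0.14430358 0.09082099] [-6.8121472  -0.68798209 22.91949404]
```

View pics/s1.png

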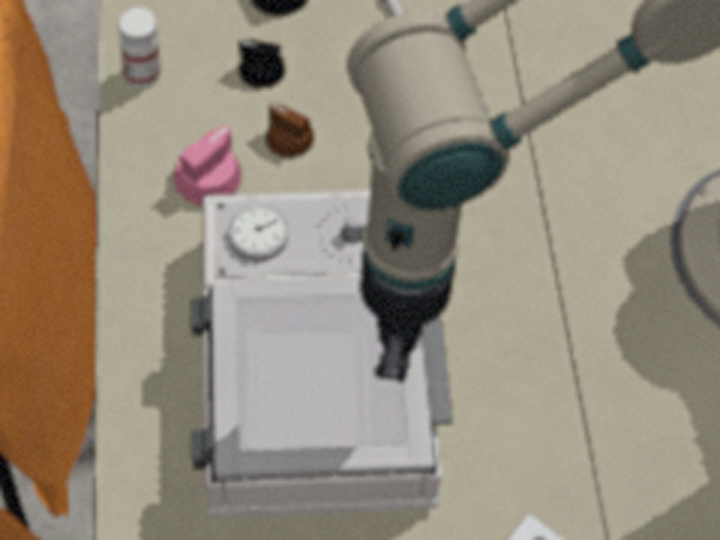

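Request:
{"name": "drive_tool", "arguments": {
  "moves": [
    [255,0,0,0.08,0],
    [0,0,-0.05,0.15,0],
    [0,0,-0.1,0.2,0],
    [0,0,-0.16,0.25,0],
    [0,0.0,-0.2,0.25,0],
    [0,0,-0.2,0.25,0],
    [0,0,-0.2,0.25,0]
  ]
}}

```text
time: 5.15
ee_pos: [0.4093, -0.0054, 0.2753]
tool_rot: [-0.437, -3.11, -0.001]
wrist_force: [-0.2, 0.3, -1.2]
width: 1.001
finger_force: 0.0
```

Run:
```python
from h import *
np.set_printoptions(precision=4,suppress=True)
s=ctrl.read_state();print(s["ee_pos"],s["tool_rot"],s["wrist_force"])
a=ctrl.camera("wrist");cv2.imwrite("pics/w1.png",cv2.resize(a,None,fx=1.4,fy=1.4,interpolation=cv2.INTER_CUBIC));np.save("w1.npy",a)
K,V,c=cal("wrist");np.savez("w1cal.npz",K=K,V=V);print(K,-V[:3,:3].T@V[:3,3],-V[2,:3])
for t in["shaft_tip","knob","packer","lid_edge"]:
  for d in ctrl.spot_point(t,"wrist"):print(t,d,atz("wrist",d["centre"],{"shaft_tip":.101,"lid_edge":.091}.get(t,0)))
```

```text
[ 0.4093 -0.0054  0.2753] [-0.4371 -3.1105 -0.0015] [-0.1937  0.3127 -1.2478]
[[338.5322   0.     282.3518]
 [  0.     338.5322 207.8629]
 [  0.       0.       1.    ]] [0.3458 0.0137 0.418 ] [ 0.2535 -0.0705 -0.9648]
shaft_tip {'centre': [289.6, 212.5], 'confidence': 0.71} [ 0.4356 -0.0039  0.101 ]
knob {'centre': [116.9, 287.9], 'confidence': 0.97} [ 0.5026 -0.2653  0.    ]
knob {'centre': [175.3, 258.5], 'confidence': 0.68} [ 0.4838 -0.1732  0.    ]
knob {'centre': [227.9, 304.7], 'confidence': 0.67} [ 0.5689 -0.1276  0.    ]
knob {'centre': [39.5, 295.2], 'confidence': 0.65} [ 0.4836 -0.3719  0.    ]
packer {'centre': [372.4, 202.8], 'confidence': 0.69} [0.4809 0.0954 0.    ]
lid_edge {'centre': [430.5, 115.3], 'confidence': 0.65} [0.3838 0.1471 0.091 ]
```

View pics/w1.png

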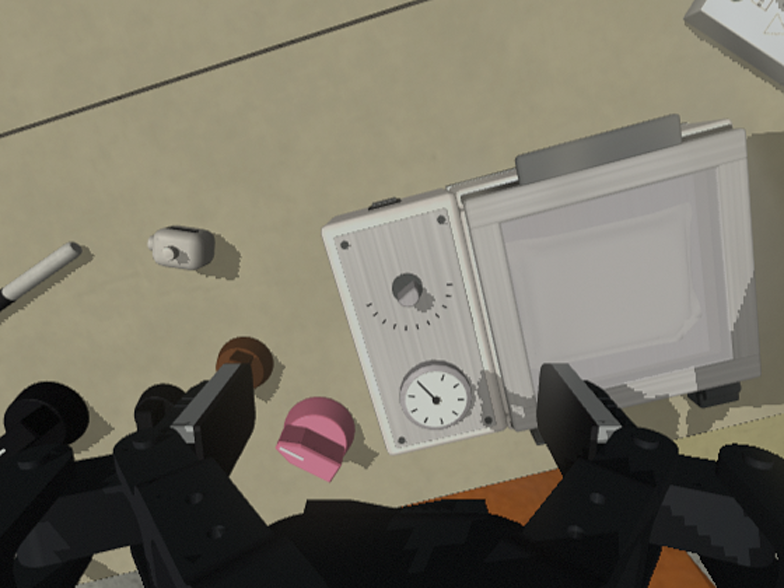

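Run:
```python
from h import *
a=np.load("w1.npy");b=cv2.resize(a[190:226,268:316],None,fx=16,fy=16,interpolation=cv2.INTER_CUBIC)
b=cv2.convertScaleAbs(b,alpha=1.3);cv2.imwrite("pics/w1s.png",b)
```

```text
(no output)
```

View pics/w1s.png

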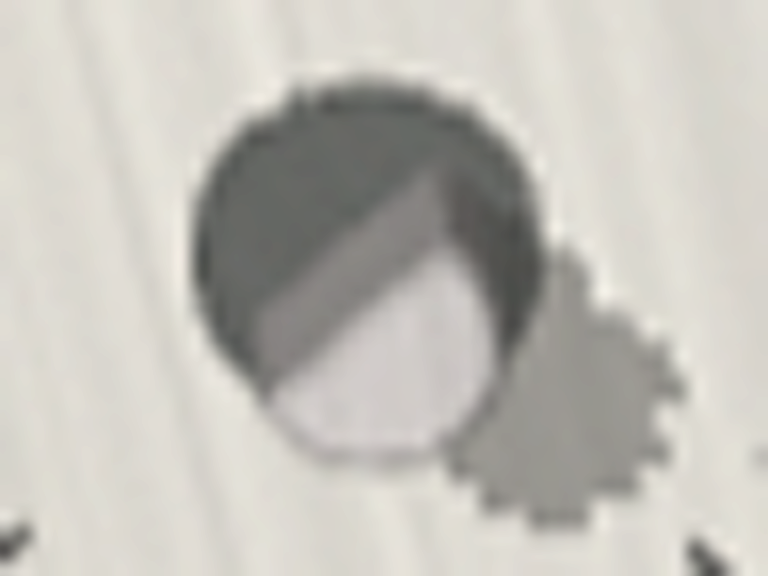

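Run:
```python
from h import *
from scipy.optimize import least_squares
np.set_printoptions(precision=4,suppress=True)
g=lambda x,y:(268+(x+.5)/16-.5,190+(y+.5)/16-.5)
A=lambda x,y,z:atz("wrist",g(x,y),z)[:2]
for p,q,z in[((270,390),(445,245),.101),((262,330),(442,170),.09),((250,315),(440,165),.085)]:
  d=A(*q,z)-A(*p,z);n=np.array([d[1],-d[0]]);  n=n if n[0]>0 else -n
  print("line",A(*p,z),A(*q,z),np.linalg.norm(d),"dial dir",np.arctan2(n[1],n[0]))
P=np.array([A(x,y,.101) for x,y in[(270,390),(445,245),(495,340),(485,385),(440,435),(380,458),(310,440)]])
r=least_squares(lambda v:np.linalg.norm(P-v[:2],axis=1)-v[2],[.435,-.004,.0075]);print(r.x,r.fun)
B=np.array([A(x,y,.077) for x,y in[(195,250),(225,150),(300,95),(370,80),(450,100),(535,200),(540,260),(215,330)]])
r=least_squares(lambda v:np.linalg.norm(B-v[:2],axis=1)-v[2],[.435,-.004,.0075]);print("base(z .077)",r.x,r.fun)
h=lambda x,y:((x+.5)/1.4-.5,(y+.5)/1.4-.5)
W=lambda x,y,z:atz("wrist",h(x,y),z)[:2]
for nm,p in dict(FR=(324,232),FLp=(452,193),BR=(389,454),gauge=(436,399)).items():print(nm,W(*p,.077 if nm!="gauge" else .089))
print("lid edge",W(463,199,.091),W(745,131,.091))
```

```text
line [ 0.4358 -0.0093] [0.4299 0.0034] 0.0139803438171668 dial dir 0.43466157644042863
line [ 0.4349 -0.0095] [0.4281 0.0041] 0.015274296097128449 dial dir 0.46795786854123955
line [ 0.4351 -0.0103] [0.429  0.0039] 0.015549126976674649 dial dir 0.40856111352400537
[ 0.4346 -0.0023  0.0073] [-0.0002  0.0001 -0.     -0.     -0.0001  0.0001  0.0001]
base(z .077) [ 0.4351 -0.0023  0.0113] [-0.0001  0.0001 -0.0001  0.     -0.      0.0001 -0.      0.    ]
FR [ 0.3789 -0.0487]
FLp [0.3775 0.0468]
BR [ 0.5677 -0.0545]
gauge [ 0.5235 -0.0041]
lid edge [0.3821 0.0516] [0.3902 0.2399]
```

Request:
{"name": "drive_tool", "arguments": {
  "moves": [
    [0,0.087,-0.35,-0.079,0],
    [0,0.087,-0.35,-0.079,0],
    [0,0.087,-0.35,-0.079,0],
    [0,0.087,-0.35,-0.079,0],
    [0,0.087,-0.35,-0.079,0],
    [0,0.087,-0.35,-0.079,0],
    [0,0.087,-0.35,-0.079,0]
  ]
}}

```text
time: 6.28
ee_pos: [0.4746, -0.2668, 0.2164]
tool_rot: [-0.435, -3.111, -0.002]
wrist_force: [0.7, 1.0, -0.3]
width: 1.002
finger_force: 0.0
```

Run:
```python
from h import *
np.set_printoptions(precision=4,suppress=True)
s=ctrl.read_state();print(s["ee_pos"],s["tool_rot"],s["joint_pos"])
a=ctrl.camera("wrist");np.save("w2.npy",a)
for t in["knob","knob_seat"]:
  for d in ctrl.spot_point(t,"wrist"):print(t,d,atz("wrist",d["centre"],0 if t=="knob" else .016))
b=cv2.resize(a[150:280,200:370],None,fx=4.5,fy=4.5,interpolation=cv2.INTER_CUBIC)
cv2.imwrite("pics/w2.png",cv2.convertScaleAbs(b,alpha=2.2,beta=10))
```

```text
[ 0.4746 -0.2668  0.2164] [-0.4349 -3.1106 -0.0022] [-0.6406  0.2396  1.5937  0.0009  1.3096 -1.9339]
knob {'centre': [370.0, 161.6], 'confidence': 0.91} [ 0.4826 -0.1708  0.    ]
knob {'centre': [190.9, 212.0], 'confidence': 0.89} [ 0.4829 -0.3728  0.    ]
knob {'centre': [289.8, 206.7], 'confidence': 0.82} [ 0.5071 -0.2661  0.    ]
knob {'centre': [424.0, 225.7], 'confidence': 0.62} [ 0.5695 -0.1276  0.    ]
knob_seat {'centre': [291.2, 212.9], 'confidence': 0.88} [ 0.5099 -0.2659  0.016 ]
knob_seat {'centre': [185.5, 216.9], 'confidence': 0.85} [ 0.4834 -0.3748  0.016 ]
knob_seat {'centre': [373.7, 163.6], 'confidence': 0.78} [ 0.4826 -0.1712  0.016 ]
knob_seat {'centre': [429.4, 234.2], 'confidence': 0.65} [ 0.5737 -0.1292  0.016 ]
```

View pics/w2.png

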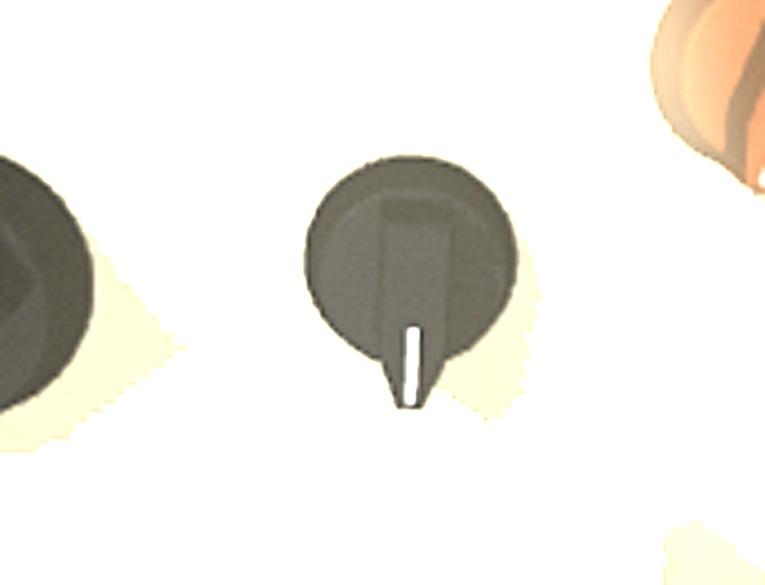

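Run:
```python
from h import *
from scipy.optimize import least_squares
np.set_printoptions(precision=4,suppress=True)
A=lambda x,y,z:atz("wrist",(200+(x+.5)/4.5-.5,150+(y+.5)/4.5-.5),z)[:2]
nt=A(410,408,.042);ra=A(381,222,.042);rb=A(452,224,.042);rm=(ra+rb)/2
l0=A(414,327,.042);l1=A(410,403,.042)
for p,q in((rm,nt),(l0,l1)):
  d=q-p;print(p,q,np.linalg.norm(d),"yaw",np.arctan2(d[1],d[0]))
print("wing width",np.linalg.norm(ra-rb))
d=(nt-rm)/np.linalg.norm(nt-rm);print("centre",rm+.019*d,nt-.025*d)
B=np.array([A(x,y,.0) for x,y in[(305,262),(312,215),(340,178),(375,160),(412,155),(455,165),(490,192),(512,230)]])
r=least_squares(lambda v:np.linalg.norm(B-v[:2],axis=1)-v[2],[.5,-.266,.026]);print("base circ",r.x)
s=ctrl.read_state();from scipy.spatial.transform import Rotation as R
M=R.from_rotvec(s["tool_rot"]).as_matrix();print(M)
```

```text
[ 0.4893 -0.2599] [ 0.5297 -0.2726] 0.04233115255302632 yaw -0.3040116744388535
[ 0.5118 -0.2667] [ 0.5286 -0.2723] 0.017713312334687283 yaw -0.3204286961412127
wing width 0.01526057322151059
centre [ 0.5075 -0.2656] [ 0.5059 -0.2651]
base circ [ 0.5076 -0.2656  0.0257]
[[-0.9619  0.2735  0.0007]
 [ 0.2735  0.9619 -0.    ]
 [-0.0007  0.0002 -1.    ]]
```

Request:
{"name": "drive_tool", "arguments": {
  "moves": [
    [110,0.0405,0.0024,-0.08,-0.021],
    [110,0.0405,0.0024,-0.16,-0.021],
    [110,0.0405,0.0024,-0.2,-0.021],
    [110,0.0405,0.0024,-0.23,-0.021],
    [110,0.0405,0.0024,-0.25,-0.021],
    [110,0.0405,0.0024,-0.2575,-0.021],
    [110,0.0405,0.0024,-0.2575,-0.021]
  ]
}}

```text
time: 7.3
ee_pos: [0.5055, -0.2666, 0.0237]
tool_rot: [0.487, 3.103, -0.0]
wrist_force: [0.2, -0.4, -0.5]
width: 0.571
finger_force: 0.0
```

Request:
{"name": "drive_tool", "arguments": {
  "moves": [
    [200,0,0,0,0],
    [255,0,0,0,0],
    [255,0,0,0,0],
    [255,0,0,0,0],
    [255,0,0,0,0],
    [255,0,0,0,0]
  ],
  "newtons": 60
}}

```text
time: 8.05
ee_pos: [0.5058, -0.2671, 0.0243]
tool_rot: [0.488, 3.102, -0.001]
wrist_force: [-0.4, -0.2, 6.1]
width: 0.171
finger_force: 61.0
```

Request:
{"name": "drive_tool", "arguments": {
  "moves": [
    [255,0,0,0.02,0],
    [255,0,0,0.1,0],
    [255,0,0,0.18,0],
    [255,0,0,0.2,0],
    [255,0,0,0.2,0]
  ]
}}

```text
time: 8.68
ee_pos: [0.5054, -0.2668, 0.1745]
tool_rot: [0.487, 3.101, -0.002]
wrist_force: [0.6, -0.8, -1.0]
width: 0.171
finger_force: 60.3
```

Run:
```python
from h import *
np.set_printoptions(precision=4,suppress=True)
s=ctrl.read_state();print(s["ee_pos"],s["tool_rot"],s["wrist_force"],s["width"])
a=ctrl.camera("wrist");np.save("w3.npy",a)
for t in["knob","knob_seat"]:
  for d in ctrl.spot_point(t,"wrist"):print(t,d)
p=s["ee_pos"];print(proj("wrist",p),proj("wrist",p-[0,0,.023]))
b=cv2.resize(a[150:410,180:400],None,fx=2.3,fy=2.3,interpolation=cv2.INTER_CUBIC)
cv2.imwrite("pics/w3.png",cv2.convertScaleAbs(b,alpha=2,beta=10))
```

```text
[ 0.5054 -0.2668  0.1745] [ 0.4874  3.1013 -0.0015] [ 0.5918 -0.8067 -0.9708] 0.17129361608243945
knob {'centre': [437.3, 204.2], 'confidence': 0.94}
knob {'centre': [279.8, 241.6], 'confidence': 0.89}
knob {'centre': [33.2, 183.8], 'confidence': 0.74}
knob {'centre': [372.0, 132.0], 'confidence': 0.71}
knob {'centre': [167.4, 200.3], 'confidence': 0.7}
knob_seat {'centre': [371.3, 130.4], 'confidence': 0.78}
knob_seat {'centre': [446.9, 208.4], 'confidence': 0.78}
knob_seat {'centre': [163.6, 204.7], 'confidence': 0.6}
knob_seat {'centre': [281.5, 262.0], 'confidence': 0.59}
(np.float64(279.13497729537335), np.float64(271.8404534559917)) (np.float64(279.4228920010784), np.float64(252.1152332135905))
```

View pics/w3.png

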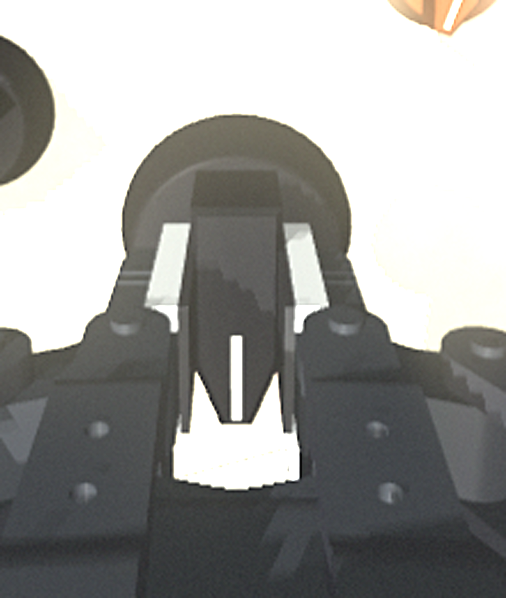

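Run:
```python
from h import *
from scipy.optimize import least_squares
np.set_printoptions(precision=5,suppress=True)
s=ctrl.read_state();p=s["ee_pos"];zb=p[2]-.0240
A=lambda x,y,z:atz("wrist",(180+(x+.5)/2.3-.5,150+(y+.5)/2.3-.5),z)[:2]
th=-.312;X=np.array([np.cos(th),np.sin(th)]);Y=np.array([-X[1],X[0]])
loc=lambda q:np.array([(q-p[:2])@X,(q-p[:2])@Y])*1e3
for dz in(0,.002):
  B=np.array([A(x,y,zb+dz) for x,y in[(123,222),(133,180),(160,143),(200,120),(238,114),(275,119),(315,143),(342,185),(351,222)]])
  r=least_squares(lambda v:np.linalg.norm(B-v[:2],axis=1)-v[2],[*p[:2],.026]);print("circ",loc(r.x[:2]),r.x[2])
print("nose-25",loc(A(236,423,zb+.042))-[25,0],"rear+19",loc((A(192,210,zb+.042)+A(282,210,zb+.042))/2)+[19,0])
l0=A(236.5,336,zb+.042);l1=A(236,420,zb+.042);d=l1-l0;print("yaw line",np.arctan2(d[1],d[0]))
```

```text
circ [0.72167 1.2132 ] 0.025951644175893962
circ [-0.07391  1.2055 ] 0.025640901712008494
nose-25 [-1.69565  0.86934] rear+19 [0.43887 1.05611]
yaw line -0.3175294526390168
```

Request:
{"name": "drive_tool", "arguments": {
  "moves": [
    [255,-0.0949,0.3507,0,0.4756],
    [255,-0.0949,0.3507,0,0.4756],
    [255,-0.0949,0.3507,0,0.4756],
    [255,-0.0949,0.3507,0,0.4756],
    [255,-0.0949,0.3507,0,0.4756],
    [255,-0.0949,0.3507,0,0.4756],
    [255,-0.0949,0.3507,-0.03,0.4756],
    [255,-0.0949,0.3507,-0.0537,0.4756],
    [255,-0.0949,0.3507,-0.0537,0.4756]
  ]
}}

```text
time: 9.95
ee_pos: [0.4327, -0.0044, 0.131]
tool_rot: [0.676, -3.063, -0.002]
wrist_force: [0.5, 0.2, -0.3]
width: 0.169
finger_force: 60.3
```

Run:
```python
from h import *
np.set_printoptions(precision=5,suppress=True)
s=ctrl.read_state();print(s["ee_pos"],s["tool_rot"],s["wrist_force"],s["moment"])
print("knob yaw",2*np.arctan2(s["tool_rot"][1],s["tool_rot"][0])%np.pi-np.pi)
a=ctrl.camera("wrist");b=cv2.resize(a[110:330,170:420],None,fx=2.7,fy=2.7,interpolation=cv2.INTER_CUBIC)
cv2.imwrite("pics/w4.png",b)
```

```text
[ 0.43274 -0.00437  0.131  ] [ 0.67566 -3.06317 -0.00233] [ 0.45185  0.17764 -0.3366 ] [-0.06312 -0.03882  0.04484]
knob yaw -2.707397439990648
```

View pics/w4.png

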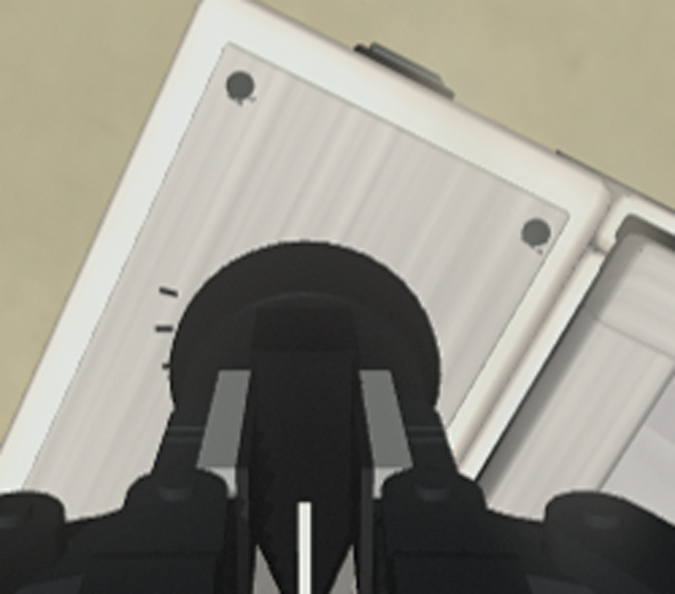

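Request:
{"name": "drive_tool", "arguments": {
  "moves": [
    [255,0.0015,0.001,0,0],
    [255,0.0015,0.001,-0.004,0],
    [255,0.0015,0.001,-0.008,0],
    [255,0.0015,0.001,-0.011,0]
  ]
}}

```text
time: 10.5
ee_pos: [0.435, -0.0028, 0.1246]
tool_rot: [-0.679, 3.067, 0.0]
wrist_force: [0.4, -0.5, -1.6]
width: 0.174
finger_force: 60.3
```

Request:
{"name": "drive_tool", "arguments": {
  "moves": [
    [255,0,0,-0.002,0],
    [255,0,0,-0.004,0]
  ]
}}

```text
time: 10.75
ee_pos: [0.4351, -0.0028, 0.1216]
tool_rot: [0.679, -3.067, -0.0]
wrist_force: [-0.2, 0.2, -0.9]
width: 0.173
finger_force: 60.3
```

Request:
{"name": "drive_tool", "arguments": {
  "moves": [
    [255,0,0,-0.003,0],
    [255,0,0,-0.006,0],
    [255,0,0,-0.009,0]
  ]
}}

```text
time: 11.12
ee_pos: [0.435, -0.0028, 0.1148]
tool_rot: [0.678, -3.067, -0.0]
wrist_force: [0.1, -0.1, -0.3]
width: 0.172
finger_force: 60.3
```

Request:
{"name": "drive_tool", "arguments": {
  "moves": [
    [255,0,0,-0.003,0],
    [255,0,0,-0.006,0]
  ]
}}

```text
time: 11.38
ee_pos: [0.435, -0.0029, 0.1103]
tool_rot: [0.678, -3.067, -0.0]
wrist_force: [-0.6, -0.5, -0.2]
width: 0.17
finger_force: 60.3
```

Fitting freely; next comes the spring.

Request:
{"name": "drive_tool", "arguments": {
  "moves": [
    [255,0,0,-0.002,0],
    [255,0,0,-0.004,0],
    [255,0,0,-0.004,0]
  ]
}}

```text
time: 11.75
ee_pos: [0.4351, -0.0028, 0.1076]
tool_rot: [0.678, -3.067, -0.0]
wrist_force: [-1.4, -0.3, 3.6]
width: 0.172
finger_force: 60.6
```

Request:
{"name": "drive_tool", "arguments": {
  "moves": [
    [255,0,0,-0.002,0],
    [255,0,0,-0.004,0],
    [255,0,0,-0.005,0]
  ]
}}

```text
time: 12.12
ee_pos: [0.4351, -0.0029, 0.1038]
tool_rot: [-0.678, 3.067, 0.0]
wrist_force: [-2.3, 0.6, 5.5]
width: 0.17
finger_force: 61.0
```

Request:
{"name": "drive_tool", "arguments": {
  "moves": [
    [255,0,0,-0.001,0],
    [255,0,0,-0.002,0],
    [255,0,0,-0.002,0]
  ]
}}

```text
time: 12.5
ee_pos: [0.4352, -0.0029, 0.1031]
tool_rot: [-0.678, 3.067, -0.0]
wrist_force: [-3.6, 0.5, 11.4]
width: 0.173
finger_force: 62.0
```

Request:
{"name": "drive_tool", "arguments": {
  "moves": [
    [255,0,0,-0.001,0],
    [255,0,0,-0.002,0],
    [255,0,0,-0.002,0]
  ]
}}

```text
time: 12.88
ee_pos: [0.4353, -0.0029, 0.1028]
tool_rot: [-0.678, 3.066, -0.001]
wrist_force: [-4.5, 0.9, 22.0]
width: 0.169
finger_force: 63.4
```

Run:
```python
from h import *
a=ctrl.camera("scene");b=ctrl.camera("top")
i=np.hstack([cv2.resize(a[110:340,180:440],(400,354)),cv2.resize(b[130:300,160:430],(400,354))]);cv2.imwrite("pics/f.png",i)
s=ctrl.read_state();print(s["time"],s["ee_pos"],s["wrist_force"])
```

```text
12.975 [ 0.43529334 -0.002881    0.10283526] [-6.34794358  0.70040422 21.65850483]
```

View pics/f.png

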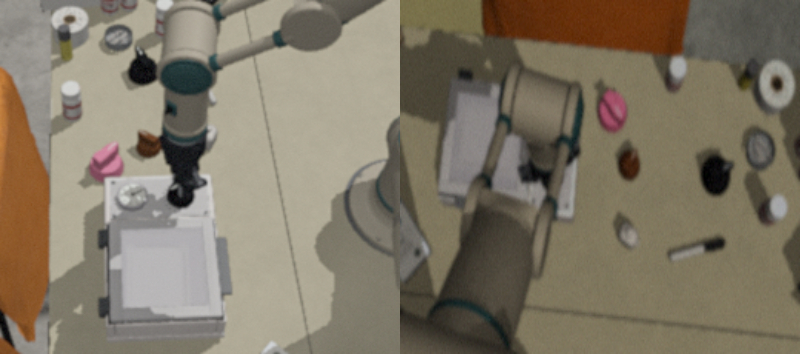

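The lid is shut, the knob is pressed on the shaft, and the bystanders are where they stood, so I'm handing in.

```bash
python3 -c "
from station import ctrl
print(ctrl.hand_in())"
```

```text
the job is handed in; nothing more can be done
None
```

I shut the lid over the packet, fitted the knob on the D-shaft and pressed it down to the stop (about 22 N). I handed the job in at about 13 s with the gripper still holding the knob down; the last pictures show the other things in view where they stood.

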